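# Open a stuck two-part hand mould

### The job

Open the small aluminium mould on the bench: turn its black T-handle until the yellow end faces the green line, which unlocks it, then rock the top half side to side by that handle, one end up and then the other, until it walks off its two tight dowels. The bottom half is not bolted down, so do not pull it off the bench with the top or push it about; leave the parts and the screwdriver beside it alone. Finish still holding the top half level and just clear above the bottom half, about 2 to 3 cm above its seat, without letting go.

Things in the scene. Friction and masses are not known exactly. Their poses are not given: they have to be found in the camera images.
- mould_bottom: Bottom half: loose, 1.7 kg, not bolted down. Black steel bed plate 220 (x) x 100 (y) mm on rubber feet, its top 12 mm above the bench; on its middle an aluminium block 84 (x) x 72 (y) mm whose top face (the split) is 36 mm above the bench. Origin: centre of the underside, at bench height; z up. A straight pull on the top half lifts this one with it, as the dowels hold tighter than it weighs.
- dowel_a (a point): Top of the steel spring dowel on the split of the bottom half at x = +30 mm, 16 mm high. Its sprung leaves hold the top half by friction, 9 to 12 N over the whole height. Raising one end at a time (tilting about y of the bottom half, about 1.1 to 1.4 Nm, less with a little lift) beats one dowel at a time and leaves the bottom half standing; tilts of 0.1 to 0.15 rad are plenty.
- dowel_b (a point): Top of the like dowel at x = -30 mm.
- mould_top: Top half: aluminium plate 84 (x) x 72 (y) x 24 mm, about 0.47 kg with its T-handle. Origin: centre of its underside, which lies on the split (36 mm above the bench) when seated; axes then those of mould_bottom. It is off the dowels, and the handle's hammer head out of its slot, when its whole underside is more than 16 mm above the split.
- lock (a joint): Angle of the T-handle about z of the top half, rad, growing counter-clockwise from above. Near 0 its bar lies along x with the yellow end at the red dot (locked); at 1.57 the yellow end points along +y at the green line (unlocked: the 26 x 8 mm hammer head on its shank, 11.5 mm below the top half, passes a 32 x 13 mm slot). Within 0.15 is good; it can overturn, to 2.1. Stays where left (0.06 Nm).
- lock_grip (a point): Centre of the T-handle's bar, on the handle's axis, 56 mm above the underside of the top half. Bar: black plastic, 52 mm long, 14 mm wide, 22 mm high, its underside 21 mm above the top of the top half; the last 14 mm at one end are yellow. Grip it across its 14 mm width from above.
- open_mark (a point): Middle of the green painted line (9 x 4 mm) on the top face of the top half, 30.5 mm from the handle's axis along +y of the top half.
- end_a (a point): Middle of the lower edge of the top half at its +x end, 42 mm from its origin.
- end_b (a point): Middle of the lower edge of the top half at its -x end, 42 mm from its origin.
- seat (a point): Centre of the split face on the bottom half, 36 mm above the bench: where the origin of the top half lies when seated.
- coat_hook: Bystander: loose moulded coat hook in marbled teal, black and white plastic, 28 x 116 x 64 mm, beside the mould on its +y side. Origin: centre of its underside.
- snap_blank: Bystander: loose flat moulded snap hook blank in marbled light blue plastic, 51 x 110 x 11 mm, beside the mould on its -y side. Origin: centre of its underside.
- screwdriver: Bystander: loose screwdriver with a grey handle, 191 mm long, 29 mm thick, lying behind the mould (away from the robot). Origin: centre of its underside.

How it is judged (in metres and radians):
On the way, in this order (a step that is already met when the one before it is completed fails the run):
1. the T-handle is turned so that its yellow end faces the green line (within 0.15 rad), the top half still on its seat (value of joint lock between 1.42 and 1.72 rad and z of each of end_a, end_b in the frame of mould_bottom below 0.039 m), for 0.2 s.
2. the top half is rocked: one end is up more than 2.5 mm while the other is still down (under 2 mm) (((z of end_a in the frame of mould_bottom above 0.0385 m and z of end_b in the frame of mould_bottom below 0.038 m) or (z of end_b in the frame of mould_bottom above 0.0385 m and z of end_a in the frame of mould_bottom below 0.038 m))), for 0.05 s.
3. both ends of the top half are clear of the dowels (more than 16.5 mm above the split) (z of each of end_a, end_b in the frame of mould_bottom above 0.0525 m), for 0.1 s.
At the end, for the whole second after the job is handed in: The fingers hold the top half still and level (within 0.16 rad) over its seat (within 25 mm sideways), its ends 17 to 46 mm above the split, not touching the bottom half, which stands flat on the bench (z of end_a in the frame of mould_bottom between 0.053 and 0.082 m and z of end_b in the frame of mould_bottom between 0.053 and 0.082 m and horizontal distance between mould_top and seat below 0.025 m and angle between mould_top's own z axis and vertical below 0.16 rad and contact force between the fingers and mould_top above 1 N and contact force between mould_top and mould_bottom below 0.2 N and linear speed of mould_top below 0.02 m/s and height (world z) of mould_bottom below 0.003 m and angle between mould_bottom's own z axis and vertical below 0.03 rad); the arm keeps its last pose, push and grip.
It fails at once if the bottom half is pulled up off the bench (its middle more than 10 mm) (height (world z) of mould_bottom above 0.01 m).
It fails at once if the bottom half is pushed more than 50 mm along the bench (distance of mould_bottom from where it was at the start of the episode above 0.05 m).
It fails at once if the coat hook is moved more than 30 mm (distance of coat_hook from where it was at the start of the episode above 0.03 m).
It fails at once if the snap hook blank is moved more than 30 mm (distance of snap_blank from where it was at the start of the episode above 0.03 m).
It fails at once if the screwdriver is moved more than 30 mm (distance of screwdriver from where it was at the start of the episode above 0.03 m).
It also fails if it takes over 58 s, if anything falls off the work surface, if the arm or the gripper's body presses on something with over 40 N, if the wrist force passes 120 N, or if a joint passes its speed limit or range.

### The arm

A 6-joint arm with a two-finger parallel gripper is mounted at the origin on a cart in front of the work surface, level with it; the furniture and walls round the work are solid. World frame = base frame: x ahead of the robot, y to its left, z up, the work surface at z = 0. Lengths are in mm, angles in rad, forces in N, time in s.
With the tool pointing down it reaches from about 275 to 1000 mm from the base axis. Payload 8.4 kg.
Tool frame: the origin (TCP) lies on the centre line of the jaws, within the pads' length; the fingertips stand r.tip_reach ahead of it and the grasp point (between the pads) lies 3 mm ahead of it (r.tip_reach is the distance from the TCP to the fingertips, in mm); z points along the fingers, y is the direction in which the jaws open and shut (so a half turn about z gives the same grasp; the last joint's range is limited). The gripper opens to 85 mm and grips with 20 to 120 N. Pads are 22 mm wide; open, the fingers measure 114 mm over their backs; the gripper's body (76 mm by 85 mm) begins 54 mm behind the grasp point. The pads swing forward as they close: fully open they stand 13 mm farther back than shut.
Start: joints at [-1.165, 0.353, 1.633, -0, 1.155, -0.002], TCP at [247.868, -573.75, 221.481] pointing down, gripper open.
Joint ranges: [-2.63, 2.63], [-0.92, 2.1], [0.06, 2.66], [-1.3, 4.44], [0, 2.69], [-3.02, 3.02]. Speed limits (rad/s): [2.22, 2.22, 2.79, 3.14, 3.14, 3.14].

### API

Orientations are given as [roll, pitch, yaw] about the fixed x, y, z axes, in that order (R = Rz(yaw) Ry(pitch) Rx(roll)).
In Python, from rig import sense, optics, r, nets gives the robot as it stands. The module is installed in compiled form; this text tells all that it offers.
- The arm moves only by the tool carry_out, never from a script. Its argument "increments" is a list that holds one entry, the list of rows, each a list of 6 numbers: the shift along the tool's x, y, z normalised to -1 to 1, where 1 is 40 cm, then the turn, a rotation vector about the tool's x, y, z normalised to -1 to 1, where 1 is 60 degrees. A call has 1 to 5 rows; each row is the pose to reach, as a shift and turn from the pose commanded when the call began, along the tool's axes at that moment; what a row does not reach only later rows make up. A row lasts 1/12 s, in which the tool goes at most 41.7 mm and 7.16 degrees, less where a joint would pass 70% of its speed; a pose out of reach is approached as far as the arm can. A call with a number of a shift or a turn outside -1 to 1 is refused whole. A call with a gripper value outside its range is refused whole. "hand" is the closure, from 0 (fully open) to 1 (shut), set as the call begins (left out, the last holds). The fingers move at their own pace and stop on an object; "squeeze" is the grip in N (left out, the last holds). Time passes only in rows, so rows that repeat a pose let the fingers close. It gives the time, the measured TCP pose, the force and the opening at its end, in the units of the state.
- sense(): the state, without advancing time (a new reading comes with each control period).
- optics.grab_frame(name): name is "scene" or "top"; returns a dict with "img" (480x640x3 uint8, red, green, blue), "range_z" (480x640 float32, mm along the optical axis (not along the pixel's ray), 0 where there is no reading), "fov_y" (degrees; the focal length in pixels is half the picture's height over the tangent of half this angle, whatever the lens; pixels are square), "cx", "cy" (the principal point, pixels), "k1" (the pictures are not rectified: a ray, as slopes to the right and down, at radius r is drawn at 1 + k1 r^2 times it, then the intrinsics apply), "R" (3x3) and "t" (3): a world point X has camera coordinates R X + t. Camera axes: x right, y down, z forward; pixel columns grow to the right and rows downward; lengths in mm; the calibration is good to about 2 mm. A picture is of the moment at which its call begins.
- r.sign_off(): hands the job in, once; it reports no verdict.
Trained networks look in the newest picture that a camera, given by its name, has taken for a name from the list of things; names that differ only in an ending like _2 or _b are one class to them, and where a whole thing is asked for, a point or a joint stands for the part that bears it (a point fixed in the world has none). Each returns a list of dicts, best first, with "confidence" (0 to 1); they miss things now and then, are a little off and sometimes report something else, mostly with a low value. They report only what shows in the picture. A call takes as long as a camera call.
- nets.trace(target, camera): "mask" (480x640 bool, what is visible of it).
- nets.tip_of(target, camera): "point" ([x, y, z] in mm, in world coordinates, good to about 4 mm: a listed point, or the origin of a listed thing).
The state is a dict: "clock": time; "qpos": joint angles; "qvel": joint speeds; "joint_efforts": joint torques, N m; "eef_pos": TCP position; "tcp_rot": TCP orientation; "contact_force": force on the tool from outside, world axes, zero at the start; "wrist_torque": the same for the moment, N m; "opening": opening from 0.0 (shut) to 1.0 (fully open).
Only numpy, scipy, OpenCV 4.12 (cv2) and the standard library are available. Lean on these libraries where they do the work, as an engineer would, in place of code of your own. Each camera call takes 0.05 s, during which the arm holds its last target.

## Working session

There is one attempt and no reset: what is moved stays moved. The work goes in short steps, Python scripts to look and compute and a tool call to move; the robot and the scene stay as the last step left them, time stands still between calls to the robot, and variables do not carry over. Pictures are saved under pics/ and viewed, and the job is handed in when it is done.

Besides the shell and the picture viewer there is one more tool, called after "Emit:" as name([rows], argument=value, ...), one row to a line, values as JSON. carry_out: Moves the arm, as the interface text tells. Its arguments: {"type":"object","properties":{"increments":{"type":"array","items":{"type":"array","items":{"type":"array","items":{"type":"number","minimum":-1,"maximum":1}}}},"hand":{"type":"number"},"squeeze":{"type":"number"}},"required":["increments"]}

```bash
mkdir -p pics
cat > h.py <<'E'
import numpy as np, cv2
from rig import sense, optics, r, nets
from scipy.spatial.transform import Rotation as Ro
def px2w(f,u,v,z=None):
    fl=240/np.tan(np.radians(f['fov_y'])/2)
    d=np.array([(u-f['cx'])/fl,(v-f['cy'])/fl]); s=d.copy()
    for _ in range(20): s=d/(1+f['k1']*(s@s))
    ray=np.array([s[0],s[1],1.]); R=np.array(f['R']);t=np.array(f['t'])
    if z is None:
        return R.T@(ray*f['range_z'][int(round(v)),int(round(u))]-t)
    o=-R.T@t; w=R.T@ray
    return o+w*(z-o[2])/w[2]
def w2px(f,X):
    fl=240/np.tan(np.radians(f['fov_y'])/2)
    c=np.array(f['R'])@np.array(X,float)+np.array(f['t']); s=c[:2]/c[2]
    s=s*(1+f['k1']*(s@s)); return s*fl+[f['cx'],f['cy']]
def save(f,n): cv2.imwrite('pics/'+n,f['img'][:,:,::-1])
E
python3 - <<'E'
from h import *
for c in ('scene','top'):
    f=optics.grab_frame(c); save(f,c+'0.png'); print(c,f['fov_y'],f['k1'],(-np.array(f['R']).T@f['t']).round())
    for n in ['mould_bottom','dowel_a','mould_top','lock_grip','open_mark','end_a','end_b','seat']:
        try: print(n,[(np.round(d['point'],1),round(d['confidence'],2)) for d in nets.tip_of(n,c)][:3])
        except Exception as e: print(n,e)
print(sense()); print(r.tip_reach)
E
```

```text
scene 50.52220258138037 -0.0823411098151019 [118. 504. 446.]
mould_bottom [(array([ 472.2, -262.3,    1.9]), 0.71), (array([ 475.1, -262.9,   40.8]), 0.19)]
dowel_a [(array([ 443.1, -267.7,   54.2]), 0.94)]
mould_top [(array([ 471.5, -261.4,   39.5]), 0.8)]
lock_grip [(array([ 469.3, -261.4,   93.5]), 0.98)]
open_mark [(array([ 467.3, -233.1,   60.5]), 0.92)]
end_a [(array([ 514. , -260.2,   37.1]), 0.78), (array([ 429.9, -268.3,   38. ]), 0.74)]
end_b [(array([ 514. , -260.2,   37.1]), 0.78), (array([ 429.9, -268.3,   38. ]), 0.74)]
seat [(array([ 470.3, -262. ,   34. ]), 0.83)]
top 54.60018268866234 -0.08538552470417227 [ 549. -170.  944.]
mould_bottom []
dowel_a [(array([ 505. , -258.2,   54.5]), 0.94), (array([ 439.3, -269.4,   52.9]), 0.93)]
mould_top [(array([ 472.5, -264.9,   33.5]), 0.61)]
lock_grip [(array([ 470.8, -262.4,   95.7]), 0.47)]
open_mark [(array([ 465.4, -229.9,   57.9]), 0.97)]
end_a [(array([ 511.6, -262.7,   36.3]), 0.73), (array([ 429.3, -271.2,   35.9]), 0.58)]
end_b [(array([ 511.6, -262.7,   36.3]), 0.73), (array([ 429.3, -271.2,   35.9]), 0.58)]
seat []
{'clock': 0.9, 'qpos': array([-1.16536849e+00,  3.52983450e-01,  1.63343791e+00,  5.89586576e-07,
        1.15519481e+00, -2.38481051e-03]), 'qvel': array([ 8.06999681e-04,  1.05289756e-03, -1.49971871e-03,  9.06408404e-04,
       -3.10360078e-04, -7.00912030e-05]), 'joint_efforts': array([-4.59270537e-03, -6.05159712e+01, -3.42445493e+01, -3.69063873e-04,
        1.12474565e-03,  4.80006315e-05]), 'eef_pos': array([ 247.8783545 , -573.72397326,  221.475061  ]), 'tcp_rot': array([-3.14156914e+00, -5.95473171e-07,  4.07812412e-01]), 'contact_force': array([0.12166603, 0.02076549, 0.0745593 ]), 'wrist_torque': array([ 0.02994911,  0.01204257, -0.027489  ]), 'opening': 0.9996755375303487}
22.0
```

View pics/scene0.png

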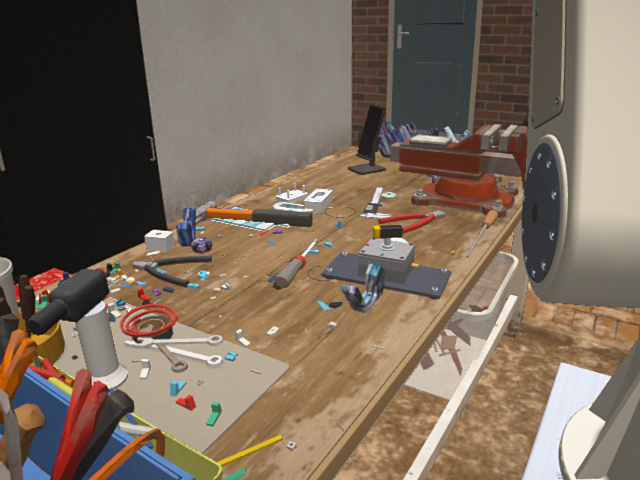

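View pics/top0.png

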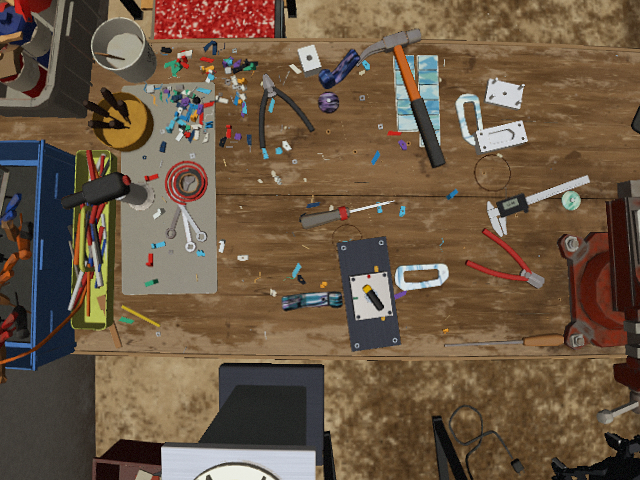

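Run:
```python
from h import *
f=optics.grab_frame('top'); print('px lock',w2px(f,[470,-262,92]),w2px(f,[470,-262,60]))
u,v=map(int,w2px(f,[470,-262,60]))
c=f['img'][v-60:v+60,u-75:u+75]; cv2.imwrite('pics/topcrop.png',cv2.resize(c[:,:,::-1],None,fx=5,fy=5,interpolation=cv2.INTER_CUBIC)); print(u-75,v-60)
```

```text
px lock [372.28562294 298.08511208] [370.48585153 296.50974556]
295 236
```

View pics/topcrop.png

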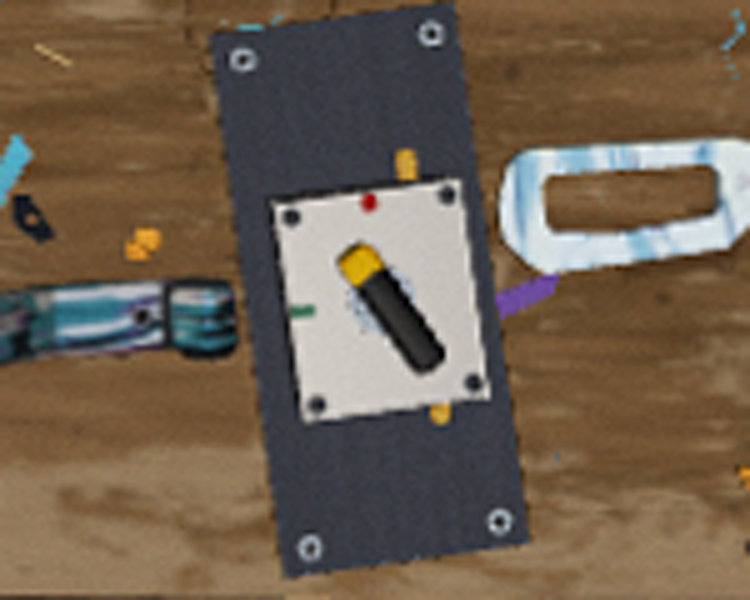

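The top picture shows the bed plate (crop, about (370,290)) rotated slightly. The yellow end points up-left from the handle axis, so it is partly turned towards the green line at (302,311). The hook is at the left and the blank at the right. Next I'll measure the angles precisely.

Run:
```python
from h import *
f=optics.grab_frame('top'); s=5.
def P(x,y,z): return px2w(f,295+(x+.5)/s-.5,236+(y+.5)/s-.5,z)[:2]
# bed holes
h=[P(243,60,12),P(431,34,12),P(310,547,12),P(500,521,12)]
print('bed ctr',np.mean(h,0), 'yaw',[np.arctan2(*(a-b)[::-1]) for a,b in((h[0],h[2]),(h[1],h[3]))],np.linalg.norm(h[0]-h[2]),np.linalg.norm(h[0]-h[1]))
t=[P(291,217,60),P(447,195,60),P(317,404,60),P(474,383,60)]
print('top ctr',np.mean(t,0),'yaw',[np.arctan2(*(a-b)[::-1]) for a,b in((t[0],t[2]),(t[1],t[3]))])
img=f['img'].astype(int)
m=nets.trace('lock','top'); print([ (d['confidence'],d['mask'].sum()) for d in m][:3])
# dark/yellow pixels in 3D by depth
pts=[];Y=[]
for v in range(275,318):
  for u in range(345,395):
    p=px2w(f,u,v)
    if 95<p[2]<112: 
        pts.append(p); c=img[v,u]
        if c[0]>c[2]+60: Y.append(p)
pts=np.array(pts);Y=np.array(Y); print(len(pts),len(Y),pts.mean(0),np.median(pts[:,2]))
(c,sz,a)=cv2.minAreaRect(pts[:,:2].astype(np.float32)); print(c,sz,a)
d=Y.mean(0)-pts.mean(0); print('bar yaw',np.arctan2(d[1],d[0]))
w,V=np.linalg.eigh(np.cov(pts[:,:2].T)); print(np.arctan2(V[1,1],V[0,1]))
for n in('coat_hook','snap_blank','screwdriver'):
  print(n,[(np.round(d['point'],1),round(d['confidence'],2)) for d in nets.tip_of(n,'top')][:2])
```

```text
bed ctr [ 471.36190985 -263.66482385] yaw [np.float64(0.14452450117949212), np.float64(0.14712228604240304)] 196.41703098126325 76.22507657654758
top ctr [ 471.8237573  -263.09409196] yaw [np.float64(0.14580351967195346), np.float64(0.14916775426257917)]
[(0.81, np.int64(223)), (0.72, np.int64(842))]
226 49 [ 472.1864999  -261.81606817  102.52187063] 102.60908657252205
(471.6666259765625, -262.5266418457031) (52.25477981567383, 14.508695602416992) 36.52227020263672
bar yaw 0.6147234420555474
-2.5103262421706307
coat_hook [(array([ 454.3, -152.2,   -2.9]), 0.93)]
snap_blank [(array([ 507. , -368.9,   -1.7]), 0.66)]
screwdriver [(array([ 632.4, -218.6,    1.9]), 0.57)]
```

Emit:
carry_out([
  [[0.8222,-0.492,0.179,0,0,-0.214],[0.8222,-0.492,0.179,0,0,-0.214],[0.8222,-0.492,0.179,0,0,-0.214],[0.8222,-0.492,0.179,0,0,-0.214],[0.8222,-0.492,0.179,0,0,-0.214]],
], hand=0.5, squeeze=60)

```text
clock: 1.62
eef_pos: [368.2, -406.0, 183.0]
tcp_rot: [3.141, -0.0, 0.631]
contact_force: [1.4, -1.0, -0.3]
opening: 0.498
```

```bash
cat >> h.py <<'E'
def go(xyz,ypr,s=None):
    "shift/turn in tool units from measured pose to target pos, target rot [r,p,y]"
    s=s or sense(); R=Ro.from_euler('xyz',s['tcp_rot']); T=Ro.from_euler('xyz',ypr)
    d=R.inv().apply(np.array(xyz)-s['eef_pos'])/400; w=(R.inv()*T).as_rotvec()/(np.pi/3)
    return np.r_[d,w].round(4)
def st():
    s=sense(); print('t',round(s['clock'],2),'pos',s['eef_pos'].round(1),'rot',s['tcp_rot'].round(4),'F',s['contact_force'].round(1),'M',s['wrist_torque'].round(2),'open',round(s['opening'],3),'q',s['qpos'].round(2))
E
python3 -c "
from h import *
st();print(go([471.7,-262.7,150],[np.pi,0,.632]))"
```

```text
t 1.62 pos [ 368.2 -406.   183. ] rot [ 3.1412e+00 -1.0000e-04  6.3130e-01] F [ 1.4 -1.  -0.3] M [-0.03 -0.02 -0.01] open 0.498 q [-0.84  0.28  1.84  0.    1.03  0.1 ]
[ 4.204e-01 -1.365e-01  8.260e-02  4.000e-04 -1.000e-04 -7.000e-04]
```

Emit:
carry_out([
  [[0.42,-0.1365,0.083,0,0,0],[0.42,-0.1365,0.083,0,0,0],[0.42,-0.1365,0.083,0,0,0],[0.42,-0.1365,0.083,0,0,0],[0.42,-0.1365,0.083,0,0,0]],
])

```text
clock: 2.03
eef_pos: [472.7, -260.2, 149.2]
tcp_rot: [-3.14, -0.001, 0.634]
contact_force: [0.4, 0.3, -0.1]
opening: 0.499
```

```bash
python3 -c "
from h import *
st();print(go([471.7,-262.7,95],[np.pi,0,.632]))"
```

```text
t 2.03 pos [ 472.7 -260.2  149.2] rot [-3.1404e+00 -9.0000e-04  6.3400e-01] F [ 0.4  0.3 -0.1] M [ 0.01  0.02 -0.03] open 0.499 q [-0.51  0.31  1.88  0.    0.95  0.43]
[-0.006   0.0037  0.1355 -0.0012 -0.0009  0.0019]
```

Emit:
carry_out([
  [[-0.006,0.0037,0.07,0,0,0],[-0.006,0.0037,0.1355,-0.001,-0.001,0.002],[-0.006,0.0037,0.1355,-0.001,-0.001,0.002],[-0.006,0.0037,0.1355,-0.001,-0.001,0.002]],
])

```text
clock: 2.37
eef_pos: [468.8, -266.4, 95.2]
tcp_rot: [-3.14, 0.002, 0.63]
contact_force: [-0.3, -0.3, 0.9]
opening: 0.497
```

```bash
python3 -c "
from h import *
st()
f=optics.grab_frame('scene');u,v=map(int,w2px(f,[471,-262,70]))
cv2.imwrite('pics/s1.png',cv2.resize(f['img'][v-80:v+60,u-90:u+90,::-1],None,fx=4,fy=4,interpolation=2))
f=optics.grab_frame('top');print(w2px(f,[471.7,-262.7,92]))"
```

```text
t 2.37 pos [ 468.8 -266.4   95.2] rot [-3.1399e+00  2.3000e-03  6.2990e-01] F [-0.3 -0.3  0.9] M [-0.04 -0.04  0.05] open 0.497 q [-0.52  0.38  1.92 -0.    0.84  0.42]
[372.67420978 297.15639432]
```

View pics/s1.png

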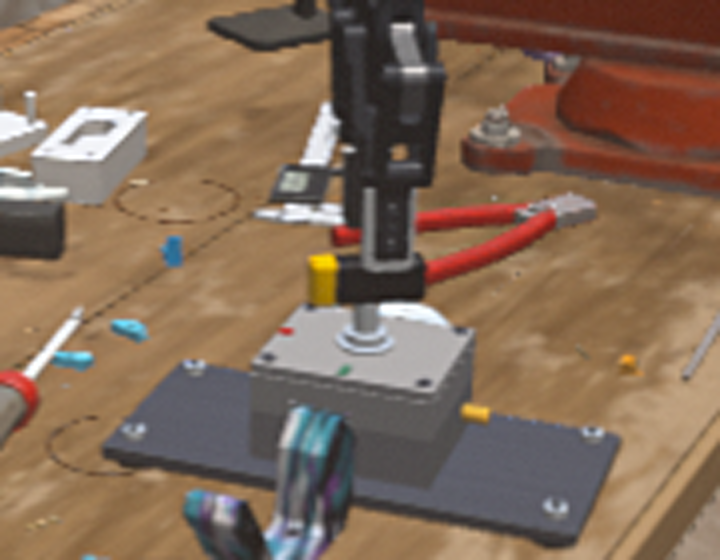

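Emit:
carry_out([
  [[0.0113,-0.0033,0,0,0,0],[0.0113,-0.0033,0,0,0,0],[0.0113,-0.0033,0,0,0,0]],
])

```text
clock: 2.72
eef_pos: [473.3, -263.4, 96.9]
tcp_rot: [3.139, 0.0, 0.63]
contact_force: [-0.6, 0.9, -0.0]
opening: 0.497
```

```bash
python3 -c "
from h import *
st();print(go([471.7,-262.7,95],[np.pi,0,.632]))"
```

```text
t 2.72 pos [ 473.3 -263.4   96.9] rot [3.1389e+00 2.0000e-04 6.2980e-01] F [-0.6  0.9 -0. ] M [-0.06 -0.02  0.02] open 0.497 q [-0.51  0.38  1.92 -0.    0.84  0.43]
[-0.0021 -0.0038  0.0047  0.0026  0.0002 -0.0021]
```

Emit:
carry_out([
  [[-0.001,-0.002,0.002,0.001,0,-0.001],[-0.001,-0.002,0.002,0.001,0,-0.001],[-0.001,-0.002,0.002,0.001,0,-0.001],[-0.001,-0.002,0.002,0.001,0,-0.001],[-0.001,-0.002,0.002,0.001,0,-0.001]],
], hand=1, squeeze=60)

```text
clock: 3.13
eef_pos: [471.8, -262.7, 95.0]
tcp_rot: [-3.142, 0.001, 0.631]
contact_force: [0.2, -0.2, -0.3]
opening: -0.0
```

```bash
python3 -c "
from h import *
st()"
```

```text
t 3.13 pos [ 471.8 -262.7   95. ] rot [-3.1415e+00  1.1000e-03  6.3080e-01] F [ 0.2 -0.2 -0.3] M [0.   0.   0.03] open -0.0 q [-0.51  0.38  1.92 -0.    0.84  0.43]
```

The opening reads 0, so the fingers look shut on nothing. I'll take a picture to check.

```bash
python3 -c "
from h import *
f=optics.grab_frame('scene');u,v=map(int,w2px(f,[471,-262,70]))
cv2.imwrite('pics/s2.png',cv2.resize(f['img'][v-80:v+60,u-90:u+90,::-1],None,fx=4,fy=4,interpolation=2))
f=optics.grab_frame('top')
cv2.imwrite('pics/t2.png',cv2.resize(f['img'][236:356,295:445,::-1],None,fx=5,fy=5,interpolation=2))
st()"
```

```text
t 3.23 pos [ 471.8 -262.7   95. ] rot [-3.1415e+00  1.1000e-03  6.3080e-01] F [0.6 0.4 0.6] M [-0.   -0.03 -0.03] open -0.003 q [-0.51  0.38  1.92 -0.    0.84  0.43]
```

View pics/s2.png

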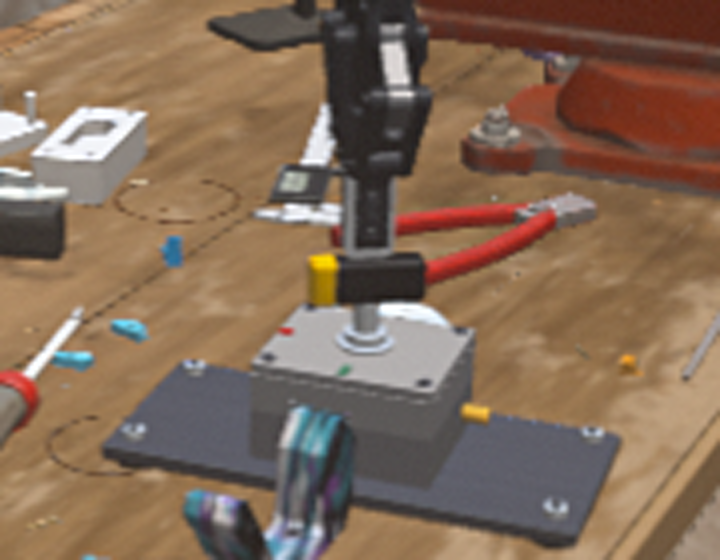

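View pics/t2.png

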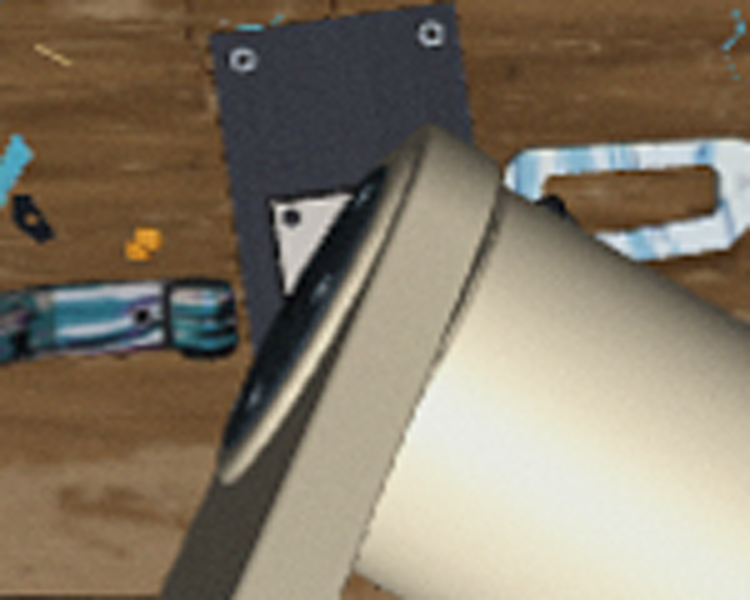

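```bash
python3 -c "
from h import *
f=optics.grab_frame('scene');u,v=map(int,w2px(f,[471,-262,70]))
print('tcp px crop',((w2px(f,[471.8,-262.7,95])-[u-90,v-80])*4), 'tip',((w2px(f,[471.8,-262.7,73])-[u-90,v-80])*4))
for x,y in [(352,200),(378,200),(352,235),(378,235),(352,246),(378,246),(322,275),(380,262),(380,280),(400,270),(370,320),(286,330),(345,371)]:
  print((x,y),px2w(f,u-90+x/4,v-80+y/4).round(1))
"
```

```text
tcp px crop [361.67902494 270.52174423] tip [360.06434191 315.69134307]
(352, 200) [ 472.9 -252.6  131.6]
(378, 200) [ 461.2 -253.8  133.4]
(352, 235) [ 471.4 -250.6  116.3]
(378, 235) [ 460.3 -253.2  117.6]
(352, 246) [ 472.6 -253.4  109.9]
(378, 246) [ 462.5 -258.6  110.1]
(322, 275) [ 482.1 -243.9   97.5]
(380, 262) [ 461.4 -258.8  102.6]
(380, 280) [ 461.9 -260.9   93.2]
(400, 270) [ 455.7 -268.    96.7]
(370, 320) [ 466.3 -261.4   72.6]
(286, 330) [ 506.4 -258.    60. ]
(345, 371) [ 463.2 -230.6   60.8]
```

```bash
python3 -c "
from h import *
f=optics.grab_frame('scene');u,v=map(int,w2px(f,[471,-262,70]))
c=f['img'][v-110:v+10,u-50:u+50]
cv2.imwrite('pics/s3.png',cv2.resize(c[:,:,::-1],None,fx=5,fy=5,interpolation=0))
for uu in (u-90+352//4,u-90+372//4):
  for vv in range(v-60,v,2): print(uu,vv,px2w(f,uu,vv).round(1),f['img'][vv,uu])
print(u-50,v-110)
"
```

```text
384 182 [ 469.2 -240.9  189.8] [42 37 37]
384 184 [ 469.3 -241.4  186.2] [45 40 40]
384 186 [ 469.3 -241.6  182.6] [44 39 38]
384 188 [ 470.8 -245.   177.9] [55 53 54]
384 190 [ 470.2 -244.   174.7] [56 51 53]
384 192 [ 470.7 -245.4  170.7] [48 44 42]
384 194 [ 470.8 -245.8  167. ] [49 44 44]
384 196 [ 464.3 -232.3  168.5] [45 41 39]
384 198 [ 464.3 -232.5  164.9] [50 44 41]
384 200 [ 464.8 -233.7  160.9] [46 41 40]
384 202 [ 463.7 -231.6  158.2] [63 59 58]
384 204 [ 462.2 -228.7  155.8] [45 40 37]
384 206 [ 463.4 -231.5  151.1] [60 56 53]
384 208 [ 473.5 -253.4  138.7] [109 106 106]
384 210 [ 472.8 -252.1  135.5] [106 105 104]
384 212 [ 471.6 -249.8  132.8] [102  99  99]
384 214 [ 472.  -251.   128.6] [99 96 96]
384 216 [ 470.6 -248.1  126.2] [107 103 105]
384 218 [ 471.2 -249.6  121.8] [100  98  96]
384 220 [ 471.2 -250.   117.9] [97 93 93]
384 222 [ 471.5 -251.   113.8] [95 93 92]
384 224 [ 473.  -254.3  108.5] [116 114 114]
384 226 [ 473.4 -255.5  104.2] [107 105 104]
384 228 [ 472.6 -254.1  101.1] [70 64 64]
384 230 [ 472.2 -253.5   97.5] [46 41 38]
384 232 [ 472.7 -254.7   93.2
[... 760 characters left out ...]
 [45 40 39]
389 210 [ 466.3 -258.5  134.7] [77 72 74]
389 212 [ 463.7 -253.1  133.2] [59 55 57]
389 214 [ 462.2 -250.2  130.7] [51 48 46]
389 216 [ 462.5 -251.2  126.6] [59 55 56]
389 218 [ 463.2 -253.1  122.2] [54 50 51]
389 220 [ 463.1 -253.2  118.4] [60 57 56]
389 222 [ 463.2 -253.7  114.5] [44 41 40]
389 224 [ 465.3 -258.5  108.6] [106 106 106]
389 226 [ 466.2 -260.8  103.8] [90 86 86]
389 228 [ 465.5 -259.6  100.5] [68 64 62]
389 230 [ 464.4 -257.5   97.7] [47 41 39]
389 232 [ 466.  -261.3   92.2] [47 42 39]
389 234 [ 464.5 -258.3   89.7] [47 38 39]
389 236 [ 465.5 -261.    84.6] [39 33 29]
389 238 [ 465.2 -260.5   81. ] [131 129 129]
389 240 [ 464.8 -260.    77.4] [127 127 129]
336 132
```

View pics/s3.png

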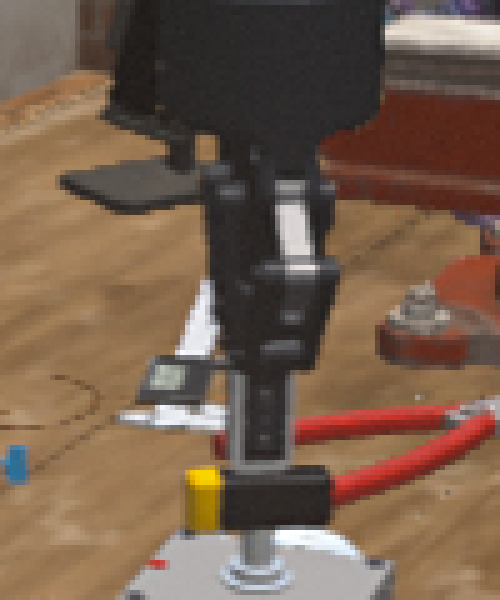

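The picture shows the shut fingertips ending right on top of the bar (crop (262,465), z about 104). The stated tip reach would put them at 73, so I'll reopen, descend in small steps and watch the force and the picture.

Emit:
carry_out([
  [[0,0,-0.02,0,0,0],[0,0,-0.02,0,0,0],[0,0,-0.02,0,0,0],[0,0,-0.01,0,0,0],[0,0,0,0,0,0]],
], hand=0.5)

```text
clock: 3.75
eef_pos: [472.0, -262.8, 94.9]
tcp_rot: [3.141, 0.001, 0.631]
contact_force: [0.5, 0.8, -0.9]
opening: 0.503
```

Emit:
carry_out([
  [[0,0,0.01,0,0,0],[0,0,0.02,0,0,0],[0,0,0.03,0,0,0],[0,0,0.03,0,0,0]],
])

```text
clock: 4.08
eef_pos: [471.2, -262.4, 81.9]
tcp_rot: [-3.14, 0.002, 0.631]
contact_force: [-0.5, -0.0, -0.3]
opening: 0.496
```

```bash
cat >> h.py <<'E'
def shot(n,z=5):
    f=optics.grab_frame('scene');u,v=map(int,w2px(f,[471,-262,70]))
    cv2.imwrite('pics/'+n,cv2.resize(f['img'][v-60:v+40,u-65:u+65,::-1],None,fx=z,fy=z,interpolation=2)); return f
E
python3 -c "
from h import *
st();shot('s4.png')"
```

```text
t 4.08 pos [ 471.2 -262.4   81.9] rot [-3.1401e+00  1.7000e-03  6.3080e-01] F [-0.5 -0.  -0.3] M [ 0.06  0.07 -0.03] open 0.496 q [-0.51  0.4   1.93 -0.    0.81  0.43]
```

View pics/s4.png

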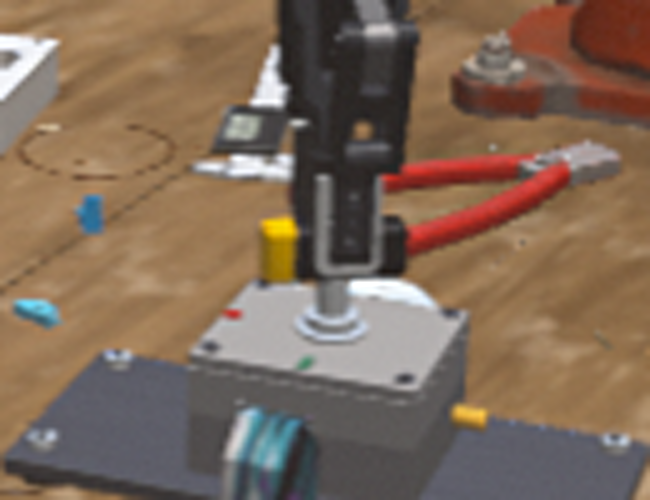

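The near finger now overlaps the bar, with its tip at crop (345,275). I'll go about 14 mm deeper.

Emit:
carry_out([
  [[0,0,0.01,0,0,0],[0,0,0.02,0,0,0],[0,0,0.033,0,0,0],[0,0,0.033,0,0,0]],
])

```text
clock: 4.47
eef_pos: [471.3, -262.4, 68.8]
tcp_rot: [-3.14, 0.002, 0.631]
contact_force: [0.0, -0.9, -0.6]
opening: 0.498
```

```bash
python3 -c "
from h import *
st();f=shot('s5.png')
for z in (70,75,80,85,90): print(z,(w2px(f,[457,-242,z])-np.array(w2px(f,[471,-262,70])).astype(int)+[65,60])*5)"
```

```text
t 4.47 pos [ 471.3 -262.4   68.8] rot [-3.1405e+00  1.6000e-03  6.3090e-01] F [ 0.  -0.9 -0.6] M [ 0.01 -0.03 -0.05] open 0.498 q [-0.51  0.42  1.94 -0.    0.79  0.43]
70 [337.44937507 331.70275118]
75 [337.95065016 318.72962607]
80 [338.45248153 305.69877005]
85 [338.95485542 292.60996838]
90 [339.45775777 279.46300743]
```

View pics/s5.png

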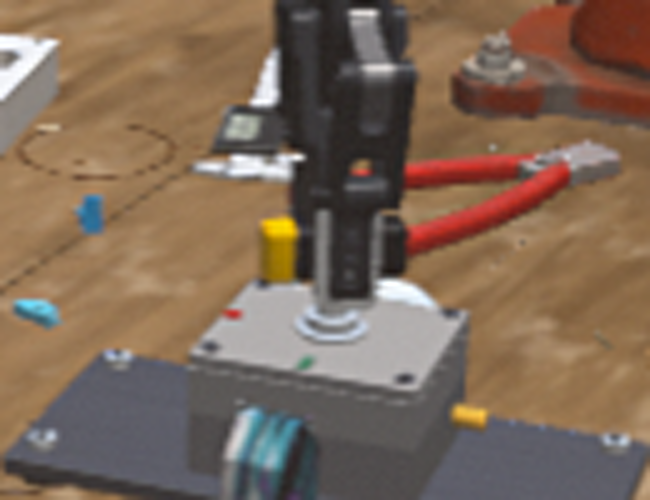

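The near tip at crop (345,308) is at z of about 79, below the bar's mid-height and clear of the plate. Closing now.

Emit:
carry_out([
  [[0,0,0,0,0,0],[0,0,0,0,0,0],[0,0,0,0,0,0],[0,0,0,0,0,0],[0,0,0,0,0,0]],
], hand=1, squeeze=70)

```text
clock: 4.93
eef_pos: [472.1, -263.0, 70.2]
tcp_rot: [3.141, 0.001, 0.631]
contact_force: [0.2, -1.3, 2.7]
opening: 0.149
```

```bash
python3 -c "
from h import *
st()"
```

```text
t 4.93 pos [ 472.1 -263.    70.2] rot [3.1408e+00 8.0000e-04 6.3090e-01] F [ 0.2 -1.3  2.7] M [-0.14  0.05 -0.03] open 0.149 q [-0.51  0.42  1.93 -0.    0.79  0.43]
```

Gripped. Now the turn, in two halves.

Emit:
carry_out([
  [[0,0,0,0,0,-0.1],[0,0,0,0,0,-0.2],[0,0,0,0,0,-0.3],[0,0,0,0,0,-0.4],[0,0,0,0,0,-0.5]],
])

```text
clock: 5.35
eef_pos: [471.7, -262.7, 70.1]
tcp_rot: [-3.141, 0.001, 1.159]
contact_force: [-1.6, -0.3, 5.0]
opening: 0.146
```

```bash
python3 -c "
from h import *
st()"
```

```text
t 5.35 pos [ 471.7 -262.7   70.1] rot [-3.1409e+00  8.0000e-04  1.1595e+00] F [-1.6 -0.3  5. ] M [ 0.09  0.31 -0.06] open 0.146 q [-0.51  0.42  1.94 -0.    0.79 -0.1 ]
```

Emit:
carry_out([
  [[0,0,0,0,0,-0.1],[0,0,0,0,0,-0.22],[0,0,0,0,0,-0.34],[0,0,0,0,0,-0.46],[0,0,0,0,0,-0.534]],
])

```text
clock: 5.77
eef_pos: [471.2, -262.6, 70.1]
tcp_rot: [-3.14, 0.0, 1.72]
contact_force: [-3.4, -0.4, 7.7]
opening: 0.149
```

Emit:
carry_out([
  [[0,0,0,0,0,0],[0,0,0,0,0,0]],
])

```text
clock: 5.93
eef_pos: [471.2, -262.6, 70.1]
tcp_rot: [-3.14, 0.0, 1.714]
contact_force: [-4.1, 0.7, 6.2]
opening: 0.146
```

```bash
python3 -c "
from h import *
st()
f=shot('s6.png')
f=optics.grab_frame('top')
cv2.imwrite('pics/t6.png',cv2.resize(f['img'][236:356,295:445,::-1],None,fx=5,fy=5,interpolation=2))"
```

```text
t 5.93 pos [ 471.2 -262.6   70.1] rot [-3.1396e+00  1.0000e-04  1.7144e+00] F [-4.1  0.7  6.2] M [0.08 0.57 0.02] open 0.146 q [-0.51  0.42  1.94 -0.    0.79 -0.65]
```

View pics/s6.png

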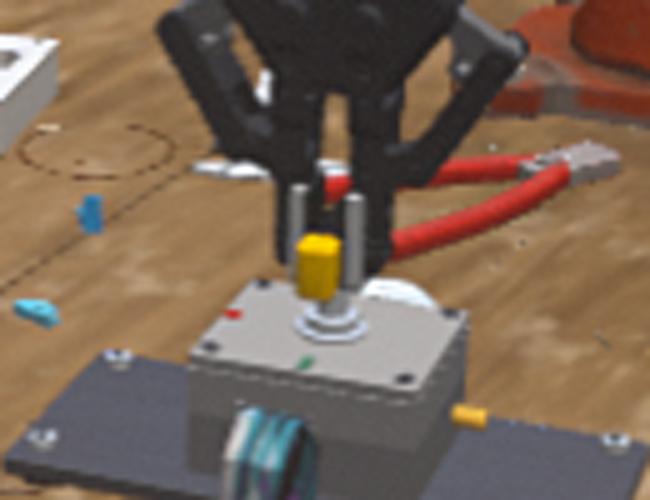

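View pics/t6.png

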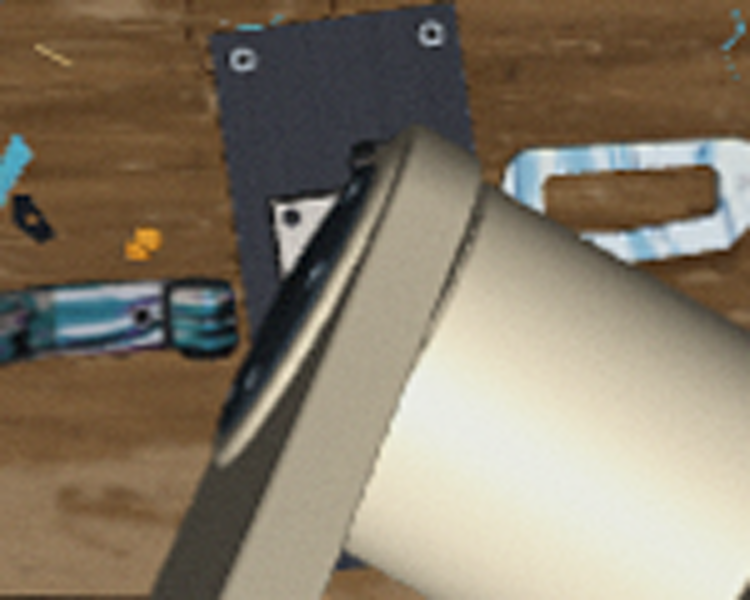

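In the scene crop the yellow end at (320,268) faces the green line at (305,363). Now I'll squeeze hard and make a small first rock, raising the +x end.

Emit:
carry_out([
  [[0,0,0,0,0,0],[0,-0.002,-0.0015,-0.016,0,0],[0,-0.004,-0.003,-0.032,0,0],[0,-0.006,-0.0045,-0.048,0,0],[0,-0.006,-0.0045,-0.048,0,0]],
], squeeze=120)

```text
clock: 6.45
eef_pos: [469.8, -263.0, 71.9]
tcp_rot: [3.089, 0.001, 1.713]
contact_force: [6.2, 4.4, -1.8]
opening: 0.135
```

```bash
python3 -c "
from h import *
st()
f=shot('s7.png')"
```

```text
t 6.45 pos [ 469.8 -263.    71.9] rot [3.0889e+00 6.0000e-04 1.7130e+00] F [ 6.2  4.4 -1.8] M [ 0.52 -0.35  0.03] open 0.135 q [-0.53  0.4   1.97  0.05  0.73 -0.71]
```

View pics/s7.png

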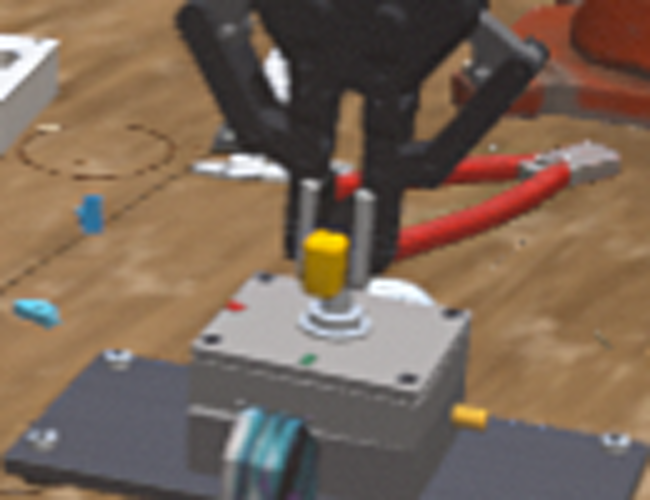

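The left (+x) end has lifted, with a gap visible at (190,405), and the right end is still down. Tilting further.

Emit:
carry_out([
  [[0,-0.002,-0.002,-0.022,0,0],[0,-0.004,-0.0045,-0.044,0,0],[0,-0.006,-0.007,-0.067,0,0],[0,-0.006,-0.007,-0.067,0,0]],
])

```text
clock: 6.83
eef_pos: [467.1, -263.4, 74.7]
tcp_rot: [3.019, 0.001, 1.713]
contact_force: [5.3, 3.6, -1.5]
opening: 0.134
```

```bash
python3 -c "
from h import *
st()
f=shot('s8.png')"
```

```text
t 6.83 pos [ 467.1 -263.4   74.7] rot [3.0185e+00 8.0000e-04 1.7127e+00] F [ 5.3  3.6 -1.5] M [ 0.6  -0.32  0.03] open 0.134 q [-0.57  0.37  2.01  0.13  0.67 -0.81]
```

View pics/s8.png

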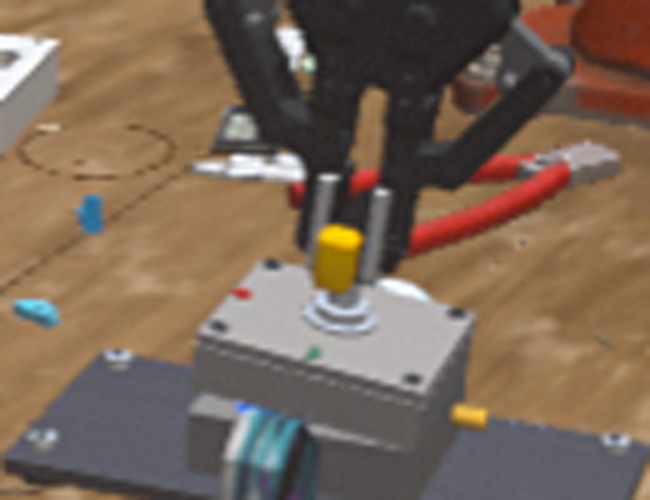

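```bash
cat >> h.py <<'E'
YAW=.147; C0=np.array([471.3,-262.8,36.])
M0=Ro.from_euler('z',YAW)
T0p=np.array([471.2,-262.6,70.1]); T0R=Ro.from_euler('xyz',[np.pi,0,1.714])
relp=M0.inv().apply(T0p-C0); relR=M0.inv()*T0R
def top_now(s=None):
    s=s or sense(); R=Ro.from_euler('xyz',s['tcp_rot'])*relR.inv(); p=s['eef_pos']-R.apply(relp)
    ax=(M0.inv()*R).as_euler('xyz'); q=M0.inv().apply(p-C0)
    za=q[2]+42*np.sin(-ax[1]); zb=q[2]-42*np.sin(-ax[1])
    print('top: za %.1f zb %.1f x %.1f y %.1f rpy'%(za,zb,q[0],q[1]),ax.round(3))
def plan(za,zb,x=0,y=0):
    th=np.arcsin((za-zb)/84); R=M0*Ro.from_euler('y',-th)
    p=C0+M0.apply([x,y,(za+zb)/2]); 
    print(za,zb,go(p+R.apply(relp),(R*relR).as_euler('xyz')))
E
python3 -c "
from h import *
top_now(); plan(10.5,0.2); plan(10.5,5);plan(10.5,10.5);plan(10.5,14)"
```

```text
top: za 9.9 zb -0.3 x 0.0 y -0.2 rpy [-0.001 -0.122 -0.001]
10.5 0.2 [ 0.0005  0.     -0.0013 -0.0008  0.0012 -0.0014]
10.5 5 [ 0.0005  0.0057 -0.0071  0.054   0.001  -0.0014]
10.5 10.5 [ 0.0005  0.0121 -0.0135  0.1166  0.0007 -0.0014]
10.5 14 [ 0.0005  0.0161 -0.0173  0.1564  0.0005 -0.0015]
```

The model matches (za 9.9, zb -0.3). Now raising the other end while holding end_a at its height.

Emit:
carry_out([
  [[0,0.003,-0.003,0.027,0,0],[0,0.006,-0.006,0.054,0,0],[0,0.009,-0.0095,0.085,0,0],[0,0.012,-0.0125,0.116,0,0],[0,0.012,-0.0125,0.116,0,0]],
])

```text
clock: 7.3
eef_pos: [470.1, -262.2, 78.5]
tcp_rot: [-3.136, -0.001, 1.714]
contact_force: [-2.5, -1.6, -8.5]
opening: 0.137
```

```bash
python3 -c "
from h import *
st();top_now(); plan(10,14);plan(9,16)
f=shot('s9.png')"
```

```text
t 7.3 pos [ 470.1 -262.2   78.5] rot [-3.1364e+00 -1.1000e-03  1.7142e+00] F [-2.5 -1.6 -8.5] M [-0.31  0.29 -0.05] open 0.137 q [-0.51  0.41  1.93 -0.    0.81 -0.65]
top: za 8.2 zb 8.6 x -1.2 y 0.6 rpy [0.001 0.005 0.   ]
10 14 [-0.0014  0.0066 -0.0089  0.0405 -0.0012  0.0003]
9 16 [-0.0014  0.0097 -0.0099  0.0747 -0.0014  0.0003]
```

View pics/s9.png

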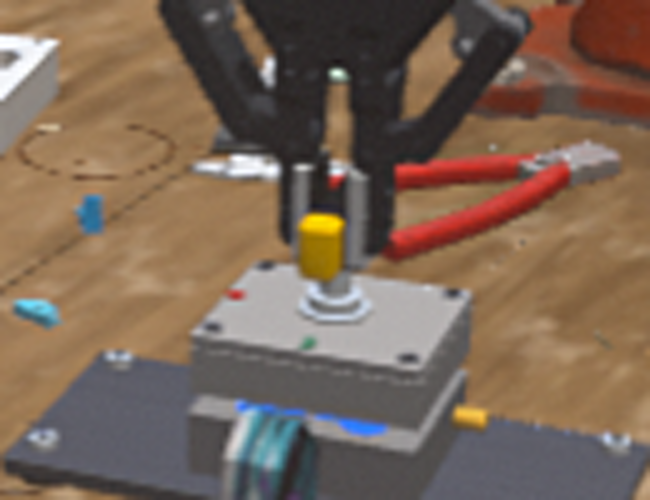

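The top half is level and about 8 mm up, and the bottom half stands still. Next, end_b up again.

Emit:
carry_out([
  [[0,0.0025,-0.0025,0.02,0,0],[0,0.005,-0.005,0.04,0,0],[0,0.0075,-0.0075,0.06,0,0],[0,0.0097,-0.01,0.08,0,0],[0,0.0097,-0.01,0.08,0,0]],
])

```text
clock: 7.77
eef_pos: [475.5, -262.1, 83.6]
tcp_rot: [-3.054, 0.0, 1.714]
contact_force: [1.6, -0.2, -21.9]
opening: 0.135
```

```bash
python3 -c "
from h import *
st();top_now(); plan(14,14.5);plan(19,16);plan(21,16)
f=shot('s10.png')"
```

```text
t 7.77 pos [ 475.5 -262.1   83.6] rot [-3.0544e+00  3.0000e-04  1.7141e+00] F [  1.6  -0.2 -21.9] M [ 0.01 -0.68  0.  ] open 0.135 q [-0.47  0.44  1.87 -0.06  0.91 -0.58]
top: za 9.9 zb 17.3 x 1.3 y -0.1 rpy [-0.     0.087  0.   ]
14 14.5 [ 0.0002 -0.0104 -0.001  -0.0776  0.0003  0.0001]
19 16 [ 2.000e-04 -1.470e-02 -8.800e-03 -1.174e-01  5.000e-04  1.000e-04]
21 16 [ 2.000e-04 -1.690e-02 -1.100e-02 -1.401e-01  5.000e-04  1.000e-04]
```

View pics/s10.png

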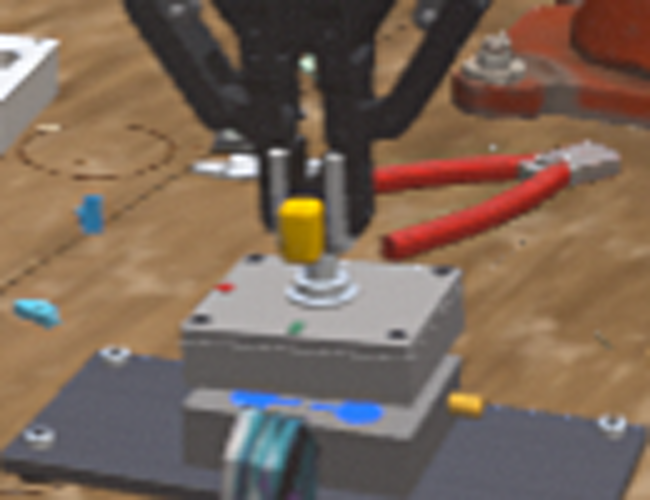

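The wrist load is -22 N, and the bottom half's -x end has lifted slightly: its bolt moved from (617,440) to (612,425). I'll let that end back down and raise end_a instead.

```bash
python3 -c "
from h import *
plan(10,10);plan(13,8);plan(16,8)"
```

```text
10 10 [ 0.0004 -0.0104  0.0094 -0.0816  0.0005  0.0002]
13 8 [ 0.0004 -0.0156  0.0087 -0.1385  0.0007  0.0002]
16 8 [ 0.0004 -0.0189  0.0055 -0.1727  0.0009  0.0002]
```

Emit:
carry_out([
  [[0,-0.0035,0.0045,-0.03,0,0],[0,-0.007,0.0085,-0.06,0,0],[0,-0.01,0.009,-0.085,0,0],[0,-0.013,0.009,-0.112,0,0],[0,-0.0156,0.0085,-0.1385,0,0]],
])

```text
clock: 8.23
eef_pos: [470.4, -263.5, 82.6]
tcp_rot: [3.077, 0.002, 1.714]
contact_force: [3.5, 5.0, -4.9]
opening: 0.137
```

```bash
python3 -c "
from h import *
st();top_now(); plan(16,9);plan(19,10);plan(18,8)
f=shot('s11.png')"
```

```text
t 8.23 pos [ 470.4 -263.5   82.6] rot [3.0774e+00 2.1000e-03 1.7137e+00] F [ 3.5  5.  -4.9] M [ 0.85 -0.06  0.05] open 0.137 q [-0.54  0.38  1.97  0.06  0.74 -0.72]
top: za 15.3 zb 9.9 x 1.2 y -0.9 rpy [-0.002 -0.064 -0.   ]
16 9 [ 0.0019 -0.0047  0.     -0.0184  0.0023 -0.0002]
19 10 [ 0.0019 -0.0064 -0.0049 -0.0412  0.0024 -0.0001]
18 8 [ 0.0019 -0.0077 -0.0011 -0.0527  0.0025 -0.0001]
```

View pics/s11.png

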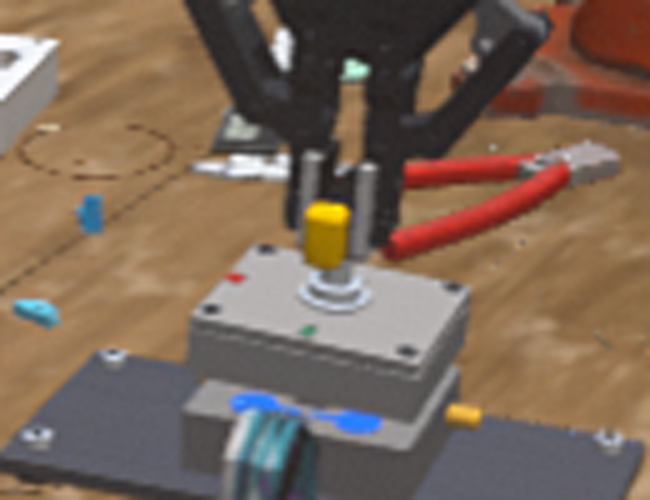

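The bottom half is flat again, shifted a millimetre or two. End_a is about 15 mm up, and I'll keep raising it.

Emit:
carry_out([
  [[0,-0.002,-0.001,-0.02,0,0],[0,-0.004,-0.0025,-0.037,0,0],[0,-0.006,-0.004,-0.055,0,0],[0,-0.0075,-0.005,-0.07,0,0],[0,-0.0075,-0.005,-0.07,0,0]],
])

```text
clock: 8.7
eef_pos: [466.9, -264.6, 84.3]
tcp_rot: [3.005, 0.003, 1.713]
contact_force: [4.6, 3.5, 1.1]
opening: 0.137
```

```bash
python3 -c "
from h import *
st();top_now(); plan(20,15);plan(20,20);plan(21,23)
f=shot('s12.png')"
```

```text
t 8.7 pos [ 466.9 -264.6   84.3] rot [3.0047e+00 2.8000e-03 1.7129e+00] F [4.6 3.5 1.1] M [ 0.66 -0.89  0.02] open 0.137 q [-0.58  0.35  2.02  0.14  0.67 -0.82]
top: za 20.3 zb 8.8 x 0.1 y -1.4 rpy [-0.003 -0.137 -0.001]
20 15 [ 0.0033  0.0073 -0.0071  0.0739  0.003  -0.0008]
20 20 [ 0.0033  0.0132 -0.0127  0.1307  0.0027 -0.0008]
21 23 [ 0.0033  0.0159 -0.0174  0.1535  0.0026 -0.0009]
```

View pics/s12.png

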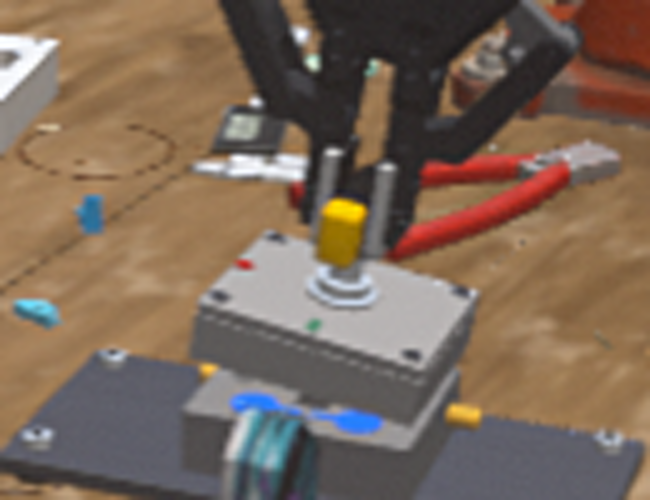

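End_a is clear of its dowel, about 20 mm up. Now raising end_b off its dowel.

Emit:
carry_out([
  [[0.001,0.003,-0.003,0.03,0,0],[0.001,0.006,-0.006,0.06,0,0],[0.001,0.009,-0.009,0.09,0,0],[0.001,0.0132,-0.0127,0.13,0.002,0],[0.001,0.0135,-0.0145,0.135,0.002,0]],
])

```text
clock: 9.17
eef_pos: [471.2, -263.3, 89.7]
tcp_rot: [-3.132, 0.0, 1.715]
contact_force: [0.0, -0.5, -4.4]
opening: 0.133
```

```bash
python3 -c "
from h import *
st();top_now(); plan(22,25);plan(24,24);plan(28,28)
f=shot('s13.png')"
```

```text
t 9.17 pos [ 471.2 -263.3   89.7] rot [-3.1319  0.      1.7146] F [ 0.  -0.5 -4.4] M [-0.09 -0.07  0.02] open 0.133 q [-0.51  0.39  1.92 -0.01  0.84 -0.65]
top: za 19.2 zb 20.0 x -0.5 y -0.7 rpy [0.    0.01  0.001]
22 25 [ 0.0018  0.0033 -0.0097  0.0248 -0.0001  0.0005]
24 24 [ 0.0018  0.0002 -0.011  -0.0093  0.      0.0005]
28 28 [ 0.0018  0.0001 -0.021  -0.0093  0.      0.0005]
```

View pics/s13.png

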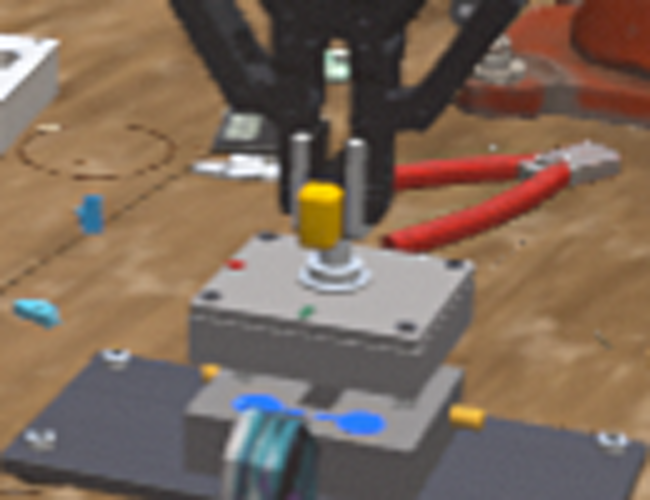

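The load is -4.4 N, the top half's weight alone, so it is free. I'll raise it to mid-window.

Emit:
carry_out([
  [[0,0,-0.005,-0.005,0,0],[0,0,-0.01,-0.009,0,0],[0,0,-0.0155,-0.009,0,0],[0,0,-0.0155,-0.009,0,0],[0,0,-0.0155,-0.009,0,0]],
])

```text
clock: 9.63
eef_pos: [469.7, -262.8, 95.8]
tcp_rot: [3.14, -0.001, 1.713]
contact_force: [0.4, -0.2, -4.5]
opening: 0.133
```

Emit:
carry_out([
  [[0,0,0,0,0,0],[0,0,0,0,0,0],[0,0,0,0,0,0]],
])

```text
clock: 9.88
eef_pos: [469.8, -262.6, 95.4]
tcp_rot: [3.141, -0.002, 1.714]
contact_force: [-0.0, -0.3, -4.3]
opening: 0.138
```

```bash
python3 -c "
from h import *
st();top_now()
f=shot('s14.png')
g=optics.grab_frame('top');save(g,'t14.png')
for c,f in(('scene',f),('top',g)):
  for n in('mould_bottom','mould_top','end_a','seat','coat_hook','snap_blank','screwdriver'): print(c,n,[(np.round(d['point'],1),round(d['confidence'],2)) for d in nets.tip_of(n,c)][:2])
"
```

```text
t 9.88 pos [ 469.8 -262.6   95.4] rot [ 3.1410e+00 -1.7000e-03  1.7137e+00] F [-0.  -0.3 -4.3] M [-0.01 -0.    0.01] open 0.138 q [-0.51  0.38  1.92  0.    0.84 -0.66]
top: za 25.3 zb 25.3 x -1.3 y 0.3 rpy [ 0.002 -0.001 -0.   ]
scene mould_bottom [(array([ 471.6, -264.2,   -1.1]), 0.56)]
scene mould_top [(array([ 473.4, -260.9,   66.2]), 0.6)]
scene end_a [(array([ 426.1, -269.2,   62. ]), 0.9), (array([ 513.1, -257.7,   61.1]), 0.85)]
scene seat [(array([ 470.3, -262.3,   37.6]), 0.75)]
scene coat_hook [(array([ 458.9, -153.9,   -5.1]), 0.62)]
scene snap_blank []
scene screwdriver [(array([ 513.4, -256.3,   59.9]), 0.53)]
top mould_bottom []
top mould_top [(array([ 470. , -264.2,   59.6]), 0.48)]
top end_a [(array([ 509.1, -263.2,   60.4]), 0.76)]
top seat [(array([ 633.9, -220.8,    2.7]), 0.39)]
top coat_hook [(array([ 455.6, -149.6,   -2.7]), 0.76), (array([ 631.1, -216.6,   -0.9]), 0.33)]
top snap_blank [(array([ 5.071e+02, -3.707e+02,  2.000e-01]), 0.96)]
top screwdriver [(array([ 6.349e+02, -2.170e+02,  2.000e-01]), 0.94)]
```

View pics/s14.png

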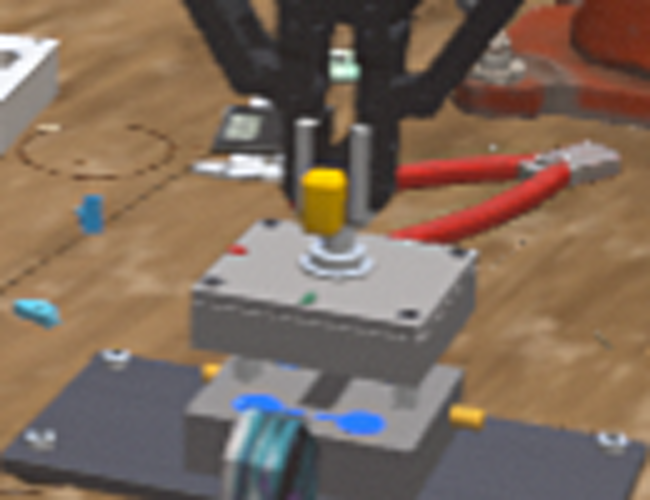

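The top half is level with its ends at z of about 61, held over the seat. The gap is clear and the bottom half is flat. Handing in.

```bash
python3 -c "
from h import *
print(r.sign_off()); st()"
```

```text
the job is handed in; nothing more can be done
None
the job is handed in; nothing more can be done
```

The mould is open, and I handed the job in at about 10 s on the clock with the top half still in the gripper. No verdict came back.

I turned the T-handle about 1.08 rad, until the pictures showed its yellow end facing the green line. Then I rocked the top half up one end at a time until both dowels let go, and raised it level.

**Last checks:**
- **Top half:** both ends were about 25 mm above the split, level to about 0.002 rad and within about 1–2 mm of the seat sideways. The networks put the ends at z of about 60–62 mm, which agrees.
- **Load:** the wrist force was 4.3 N, which is the weight of the top half alone, so it was not touching the bottom half.
- **Bottom half:** it looked flat in the picture and has shifted by about 1–2 mm.
- **Bystanders:** the coat hook, snap blank and screwdriver were within about 5 mm of their first readings, which is about the networks' accuracy.

**What disagreed or went wrong on the way:**
- **First grasp missed:** the reported TCP height and tip reach put the fingertips about 30 mm lower than the pictures showed, so the first closing missed just above the bar. I went down again by the pictures and gripped it.
- **Bottom half lifted briefly:** on the second lift of the -x end, the bottom half's -x end came up a few millimetres under a load of about 22 N. I lowered it again and raised the other end first.
- **Wrong network hits:** a few late network detections were clearly wrong, such as a "seat" at the screwdriver. I ignored them.

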